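# Trip-test the wide breaker

## Task

Trip-test the wide breaker on the test board: press its test button so that its lever drops, then lift that lever back until it stays up by itself. Finally slide the little cover fully over the test button. Leave the narrow breaker's lever up, and do not shift the mug or the pliers beside the board.

Things in the scene. Friction and masses are not known exactly. Their poses are not given: they have to be found in the camera images.
- wide_breaker: white four-pole breaker fixed face up on a plywood board, 155 (own x) x 110 (own y) x 62 high; its face (120 x 110, centred) lies 62 above the origin, its end shoulders 40. Black lever at own y = -28, grey test button with sliding cover at own y = +30. Origin: centre of the underside, 21 above the desk; own x points away from the robot, turned by up to 0.3 rad; y left, z up.
- narrow_breaker: white two-pole breaker beside it, fixed, 155 x 50 x 62, with a similar black lever in its middle and no button. Left or right of the wide one, its origin 110 to the side. Origin and axes as for the wide one.
- wide_lever (a joint): angle of its lever (rad): 0 = up on its stop, leaning 14 degrees away from the robot; 1.08 = dropped, 48 degrees from vertical towards the robot (own -x). It has a dead centre, upright at 0.244, and falls by its weight to the side it leans. Hinge line along own y at own x = +34, z = 56 of the wide breaker; lift it along its arc with 1 to 2 N: a level push jams.
- wide_lever_bar (a point): centre of the wide lever's crossbar: a round bar 14 in diameter and 36 long along own y, 55 from the hinge line. Up, it is about 109 above the breaker's underside; dropped, 93 (24 of clear height between bar and face). Stem below it: 12 x 18.
- narrow_lever (a joint): angle of the narrow breaker's lever (rad), same meaning; stays at 0 (up).
- test_button (a joint): travel of the test button (m): 0 = out, 0.006 = fully pressed (about 4 to 5 N); it springs back. The lever is released after about 0.0035.
- test_button_top (a point): centre of the top of the grey round test button, 26 in diameter, 9 above the breaker's face when out, pressed straight down; at own x = +22, y = +30 of the wide breaker.
- button_cover (a joint): travel of the sliding cover (m): near 0 = open (parked on the robot's side of the button), 0.055 = shut over the button; it slides along the wide breaker's own +x, away from the robot, against about 1.2 N of friction.
- cover_rib (a point): centre of the top of the thumb rib on the grey cover, 28 above the breaker's face. The rib is 8 thick (own x), 30 long (own y), 13 high and stands in the middle of the cover's 36 x 38 roof, whose top is 15.5 above the face.
- mug: white mug with a red band, 83 x 118 x 96, standing on the desk right of the board; bystander. Origin: centre of its underside.
- pliers: small pliers with red handles, 151 long, lying flat left of the board; bystander. Origin at the middle of the underside.

How it is judged:
By the outcome, as a careful person would: the job done as asked, in the order asked, and still so for the second after the job is handed in, with the robot touching nothing.
It also fails if it takes over 48 s, if anything falls off the work surface, if the arm or the gripper's body presses on something with over 40 N, if the wrist force passes 120 N, or if a joint passes its speed limit or range.

## Robot

A 6-joint arm with a two-finger parallel gripper is mounted at the origin on a cart in front of the work surface, level with it; the furniture and walls round the work are solid. World frame = base frame: x ahead of the robot, y to its left, z up, the work surface at z = 0. Lengths are in m, angles in rad, forces in N, time in s.
With the tool pointing down it reaches from about 0.375 to 0.9 m from the base axis. Payload 3.1 kg.
Tool frame: the origin (TCP) lies at the very end of the fingers, on their centre line; the grasp point (between the pads) lies 19 mm behind it (bot.hold_point_z is the distance from the TCP to the grasp point, in m); z points along the fingers, y is the line along which they close (so a half turn about z gives the same grasp; the last joint's range is limited). The gripper opens to 85 mm and grips with 20 to 120 N. Pads are 22 mm wide; open, the fingers measure 114 mm over their backs; the gripper's body (76 mm by 85 mm) begins 54 mm behind the grasp point. The pads swing forward as they close: fully open they stand 13 mm farther back than shut.
Start: joints at [1.032, 0.527, 1.433, -0, 1.181, -0.178], TCP at [0.22, 0.585, 0.231] pointing down, gripper open.
Joint ranges: [-3.08, 3.08], [-0.75, 2.2], [0.22, 2.44], [-1.43, 4.57], [0, 2.65], [-2.85, 2.85]. Speed limits (rad/s): [2.79, 2.79, 3.14, 3.14, 3.14, 3.14].

## Interface

Orientations are given as a rotation vector (axis times angle).
In Python, from bench import bot, vision, job gives the robot as it stands.
- The arm moves only by the tool step_arm, never from a script. Its argument "series" is a list of rows, each a list of 2 entries, a list of its own where there are three numbers: the shift along the tool's x, y, z in mm, then the turn, a rotation vector about the tool's x, y, z in rad. In form: [[[x, y, z], [rx, ry, rz]], ...]. A call has 1 to 10 rows; each row is the pose to reach, as a shift and turn from the pose commanded when the call began, along the tool's axes at that moment; what a row does not reach only later rows make up. A row lasts 1/8 s, in which the tool goes at most 62.5 mm and 10.7 degrees, less where a joint would pass 70% of its speed; a pose out of reach is approached as far as the arm can. A call with a gripper value outside its range is refused whole. "jaw" is the opening, from 0 (shut) to 1 (fully open), set as the call begins (left out, the last holds). The fingers move at their own pace and stop on an object; the grip force is fixed at half the most. Time passes only in rows, so rows that repeat a pose let the fingers close. It gives the time, the measured TCP pose, the force, the opening and the grip force at its end, in the units of the state.
- bot.observe(): the state, without advancing time (a new reading comes with each control period).
- vision.grab_frame(name): name is "side" or "top" or "wrist"; returns the picture (480x640x3 uint8, red, green, blue); there is no depth.
- vision.camera_params(name): a dict with "intrinsics" (3x3 intrinsics, pixels), "dist_coeffs" ([k1, k2, p1, p2, k3] as OpenCV has them; the pictures are not rectified), "xyz" and "attitude" of the camera in the world; the wrist camera has in their place "tool_from_camera" (4x4, takes a point from camera to tool coordinates, whose origin is the TCP and whose axes are the flange's). Camera axes: x right, y down, z forward; pixel columns grow to the right and rows downward; lengths in m; the calibration is good to about 2 mm. A picture is of the moment at which its call begins: read the wrist's pose just before it. camera_params takes no time and is no camera call.
- job.hand_in(): hands the job in; it is judged then, once.
The state is a dict: "time_s": time; "q": joint angles; "qvel": joint speeds; "effort": joint torques, N m; "eef_pos": TCP position; "tool_rot": TCP orientation; "wrist_force": force on the tool from outside, world axes, zero at the start; "ft_torque": the same for the moment, N m; "gripper_width": finger opening in m; "finger_force": force on a finger pad.
Only numpy, scipy, OpenCV 4.12 (cv2) and the standard library are available. Lean on these libraries where they do the work, as an engineer would, in place of code of your own. Each camera call takes 0.05 s, during which the arm holds its last target. There are 200 camera calls.

## Working session

There is one attempt and no reset: what is moved stays moved. The work goes in short steps, Python scripts to look and compute and a tool call to move; the robot and the scene stay as the last step left them, time stands still between calls to the robot, and variables do not carry over. Pictures are saved under pics/ and viewed, at most 10 in all, crops included, and the job is handed in when it is done.

Besides the shell and the picture viewer there is one more tool, called after "Emit:" as name(argument=value, ...), one argument or row to a line, values as JSON. step_arm: Moves the arm, as the interface text tells. Its arguments: {"type":"object","properties":{"series":{"type":"array"},"jaw":{"type":"number"}},"required":["series"]}

```bash
mkdir -p pics; ls
python3 - <<'E'
from bench import bot,vision
import cv2,numpy as np
s=bot.observe();print(s)
for n in("top","side"):
    f=vision.grab_frame(n);cv2.imwrite(f"pics/{n}0.png",f[:,:,::-1]);p=vision.camera_params(n);print(n,p)
print(vision.camera_params("wrist"))
E
```

```text
pics
{'time_s': 0.0, 'q': array([ 1.03248926e+00,  5.28481899e-01,  1.43389463e+00,  5.12149907e-06,
        1.18140835e+00, -1.78488669e-01]), 'qvel': array([ 1.68215394e-03, -1.62555182e-03,  2.34774396e-04, -3.19338083e-04,
       -5.11594944e-05, -2.86009728e-04]), 'effort': array([-6.53662596e-05, -4.42352307e+01, -1.78027493e+01, -2.83068657e-04,
        8.21722497e-03, -8.34502345e-06]), 'eef_pos': array([0.2196572 , 0.58436517, 0.2303264 ]), 'tool_rot': array([-0.56202167, -3.09012407,  0.00322134]), 'wrist_force': array([ 0.12967245, -0.44106516, -0.0062128 ]), 'ft_torque': array([ 0.00358506,  0.0507864 , -0.00800092]), 'finger_force': 0.0, 'gripper_width': 0.0853007695160406}
top {'intrinsics': array([[466.86404396,   0.        , 328.61520387],
       [  0.        , 466.86404396, 237.09608492],
       [  0.        ,   0.        ,   1.        ]]), 'dist_coeffs': array([-0.00200995,  0.        ,  0.        ,  0.        ,  0.        ]), 'xyz': array([ 0.45311557, -0.03524988,  1.38075384]), 'attitude': array([-2.15337549,  2.19570349, -0.06153907])}
side {'intrinsics': array(
[... 263 characters left out ...]
04131252,  1.12671728]), 'attitude': array([-1.90160256,  1.8092396 , -0.61244624])}
{'intrinsics': array([[402.21824587,   0.        , 319.70221879],
       [  0.        , 402.21824587, 242.6725589 ],
       [  0.        ,   0.        ,   1.        ]]), 'dist_coeffs': array([0.00620356, 0.        , 0.        , 0.        , 0.        ]), 'tool_from_camera': array([[-2.86471160e-04, -9.58967363e-01, -2.83516340e-01,
         7.19003494e-02],
       [ 9.99999884e-01, -1.65035488e-04, -4.52204904e-04,
        -4.10655836e-04],
       [ 3.86859487e-04, -2.83516437e-01,  9.58967299e-01,
        -1.42467988e-01],
       [ 0.00000000e+00,  0.00000000e+00,  0.00000000e+00,
         1.00000000e+00]])}
```

View pics/top0.png

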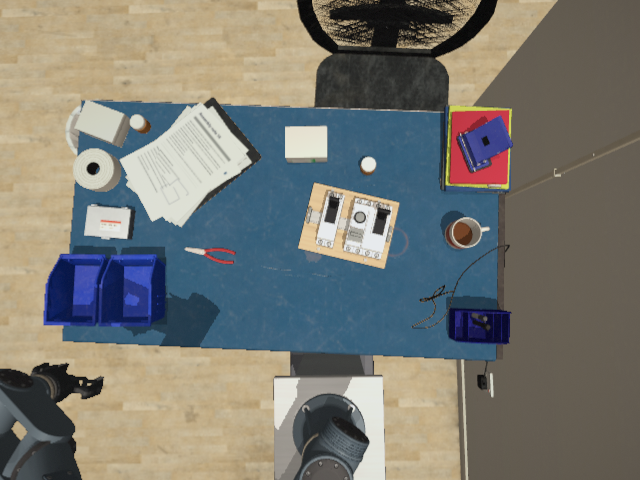

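View pics/side0.png

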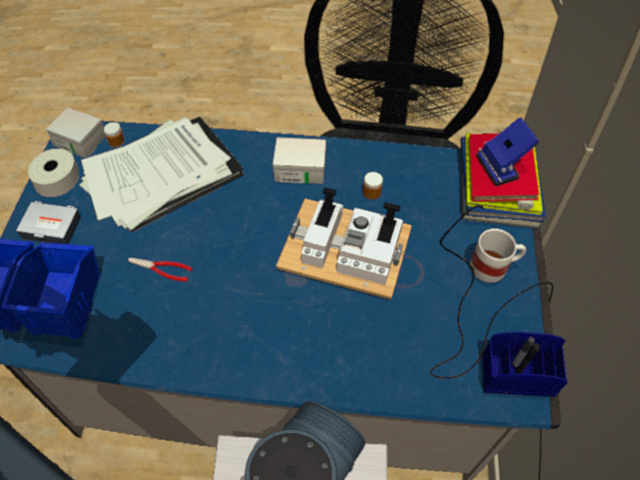

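The top view shows the wide breaker at about (370,226), its button at (360,216) and the narrow breaker to its left at (329,220). Both levers are up. The mug is at (463,233) and the pliers at (212,256). I'll take a rough pose from the button and the board, then look closer with the wrist camera.

```bash
cat > h.py <<'E'
import numpy as np,cv2
from scipy.spatial.transform import Rotation as R
from bench import bot,vision
def tool():
    s=bot.observe();T=np.eye(4);T[:3,:3]=R.from_rotvec(s["tool_rot"]).as_matrix();T[:3,3]=s["eef_pos"];return T
def cam(n,T=None):
    p=vision.camera_params(n)
    if n=="wrist": M=(tool() if T is None else T)@p["tool_from_camera"]
    else:
        M=np.eye(4);M[:3,:3]=R.from_rotvec(p["attitude"]).as_matrix();M[:3,3]=p["xyz"]
    return p["intrinsics"],p["dist_coeffs"],M
def ray(c,px):
    K,d,M=c;u=cv2.undistortPoints(np.array(px,float).reshape(-1,1,2),K,d)[:,0]
    r=np.c_[u,np.ones(len(u))]@M[:3,:3].T;return M[:3,3],r
def onplane(c,px,z):
    o,r=ray(c,px);return o+r*((z-o[2])/r[:,2])[:,None]
def proj(c,P):
    K,d,M=c;Mi=np.linalg.inv(M);return cv2.projectPoints(np.array(P,float).reshape(-1,3),cv2.Rodrigues(Mi[:3,:3])[0],Mi[:3,3],K,d)[0][:,0]
def goal(p,yaw,tilt=0):
    """shift (mm, tool axes) and turn for tool down, tool x = -own x"""
    T=tool();z=R.from_euler("z",yaw).as_matrix()@np.diag([-1,1,-1.])
    return np.round(T[:3,:3].T@(np.array(p)-T[:3,3])*1000,1),np.round(R.from_matrix(T[:3,:3].T@z).as_rotvec(),3)
E
python3 - <<'E'
from h import *
f=cv2.imread("pics/top0.png");c=cam("top")
hsv=cv2.cvtColor(f,cv2.COLOR_BGR2HSV);roi=np.zeros(f.shape[:2],np.uint8);roi[170:280,290:410]=255
m=cv2.bitwise_and(cv2.bitwise_not(cv2.inRange(hsv,(95,60,0),(125,255,255))),roi)
n=max(cv2.findContours(m,0,1)[0],key=cv2.contourArea)
b=cv2.boxPoints(cv2.minAreaRect(n));print(b)
w=onplane(c,b,.021);print(w.round(3));e=np.diff(np.r_[w,w[:1]],axis=0)[:,:2];print(np.hypot(*e.T),np.arctan2(e[:,1],e[:,0]))
print("button",onplane(c,[[360,216]],.092),goal(onplane(c,[[360,216]],.3)[0],0))
E
```

```text
[[295.0274  256.73972]
 [312.63434 181.28136]
 [406.1117  203.09274]
 [388.50476 278.5511 ]]
[[ 0.5    0.087  0.021]
 [ 0.721  0.032  0.021]
 [ 0.65  -0.24   0.021]
 [ 0.431 -0.183  0.021]]
[0.22817882 0.28184553 0.22653424 0.27865816] [-0.24334839 -1.82455049  2.88422833  1.32290495]
button [[ 0.60666206 -0.10101547  0.092     ]] (array([-576.6, -504.3,  -68.8]), array([-0.002, -0.001, -0.36 ]))
```

Run:
```python
from h import *
print(goal([.555,-.12,.25],-.25))
```

```text
(array([-561.8, -541.3,  -18.7]), array([-0.002, -0.   , -0.11 ]))
```

Emit:
step_arm(
  series=[
    [[-60, -58, -19], [0, 0, -0.01]],
    [[-120, -115, -19], [0, 0, -0.02]],
    [[-170, -165, -19], [0, 0, -0.03]],
    [[-210, -203, -19], [0, 0, -0.04]],
    [[-250, -241, -19], [0, 0, -0.05]],
    [[-290, -280, -19], [0, 0, -0.06]],
    [[-330, -318, -19], [0, 0, -0.07]],
    [[-370, -357, -19], [0, 0, -0.08]],
    [[-410, -395, -19], [0, 0, -0.09]],
    [[-450, -433, -19], [0, 0, -0.11]],
  ],
  jaw=0,
)

```text
time_s: 1.35
eef_pos: [0.4887, 0.0203, 0.2502]
tool_rot: [-0.391, -3.117, -0.0]
wrist_force: [1.0, 1.2, 1.0]
gripper_width: -0.0005
finger_force: 0.0
```

Run:
```python
from h import *
print(bot.observe()["gripper_width"],goal([.555,-.12,.25],-.25))
```

```text
-0.0005178095511578324 (array([-9.900e+01, -1.196e+02,  1.000e-01]), array([ 0., -0.,  0.]))
```

Emit:
step_arm(
  series=[
    [[-40, -48, 0], [0, 0, 0]],
    [[-80, -96, 0], [0, 0, 0]],
    [[-99, -120, 0], [0, 0, 0]],
    [[-99, -120, 0], [0, 0, 0]],
    [[-99, -120, 0], [0, 0, 0]],
  ],
)

```text
time_s: 1.98
eef_pos: [0.5535, -0.1175, 0.2497]
tool_rot: [-0.391, -3.115, -0.002]
wrist_force: [-0.4, -0.5, 0.2]
gripper_width: 0.0
finger_force: 0.0
```

Run:
```python
from h import *
T=tool();f=vision.grab_frame("wrist");cv2.imwrite("pics/w1.png",f[:,:,::-1]);np.save("w1.npy",T);print(T.round(4))
```

```text
[[-9.690e-01  2.471e-01 -2.000e-03  5.535e-01]
 [ 2.471e-01  9.690e-01  1.400e-03 -1.175e-01]
 [ 2.300e-03  8.000e-04 -1.000e+00  2.497e-01]
 [ 0.000e+00  0.000e+00  0.000e+00  1.000e+00]]
```

View pics/w1.png

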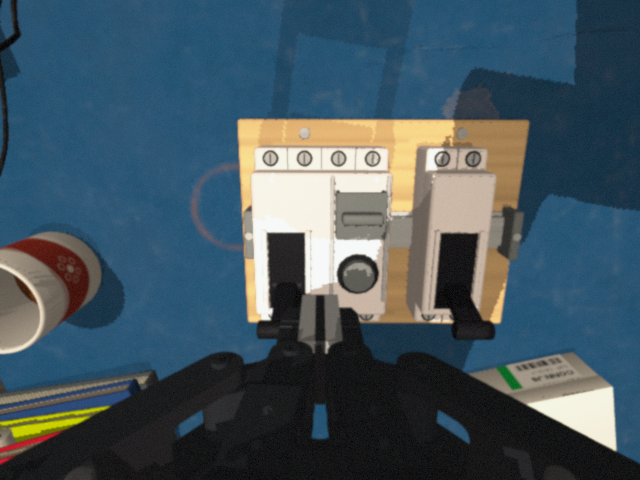

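The wrist view shows the button at about (357,272), the cover rib at (362,217), and the robot-side face edge from (252,171) to (390,171). Next I'll measure these from masks.

Run:
```python
from h import *
T=np.load("w1.npy");c=cam("wrist",T);f=cv2.imread("pics/w1.png");g=cv2.cvtColor(f,cv2.COLOR_BGR2GRAY)
def blob(x0,y0,x1,y1,lo,hi):
    m=np.zeros_like(g);m[y0:y1,x0:x1]=cv2.inRange(g[y0:y1,x0:x1],lo,hi)
    k=max(cv2.findContours(m,0,1)[0],key=cv2.contourArea);return k
k=blob(330,245,384,300,0,125);(bc,br)=cv2.minEnclosingCircle(k);print("btn outline",bc,br)
k2=blob(328,180,392,250,60,165);r=cv2.minAreaRect(k2);print("cover",r)
fe=onplane(c,[[252,171],[390,171]],.083);print("face edge",fe.round(4),np.linalg.norm(fe[1]-fe[0]),np.arctan2(*(fe[0]-fe[1])[[0,1]]))
B=onplane(c,[bc],.092)[0];C=onplane(c,[r[0]],.0985)[0];P=onplane(c,[[362,218]],.111)[0]
d=(B-C)[:2];print("btn",B,"cover",C,"rib",P,"yaw",np.arctan2(d[1],d[0]),np.hypot(*d),np.linalg.norm((B-P)[:2]))
for yaw in(-.25,):
    M=R.from_euler("z",yaw).as_matrix();print("origin btn",B-M@[.022,.03,.071],"edge",fe-(M@np.array([[-.06,-.055,.062],[-.06,.055,.062]]).T).T)
o=B-M@[.022,.03,.071]
cv2.imwrite("pics/w1c.png",cv2.resize(f[140:330,230:530],None,fx=2.6,fy=2.6,interpolation=cv2.INTER_CUBIC))
```

```text
btn outline (357.5, 273.5) 20.94049072265625
cover ((362.4999694824219, 219.49998474121094), (56.99999237060547, 58.99999237060547), 0.0)
face edge [[ 0.504  -0.1585  0.083 ]
 [ 0.53   -0.0567  0.083 ]] 0.10507989236325721 -2.891539961382104
btn [ 0.60151865 -0.09911934  0.092     ] cover [ 0.55786178 -0.08595912  0.0985    ] rib [ 0.55355498 -0.08667544  0.111     ] yaw -0.29278371732585895 0.045597299095049615 0.04955163485121209
origin btn [ 0.57278046 -0.12274383  0.021     ] edge [[ 0.57573405 -0.12002256  0.021     ]
 [ 0.57452216 -0.12479108  0.021     ]]
```

View pics/w1c.png

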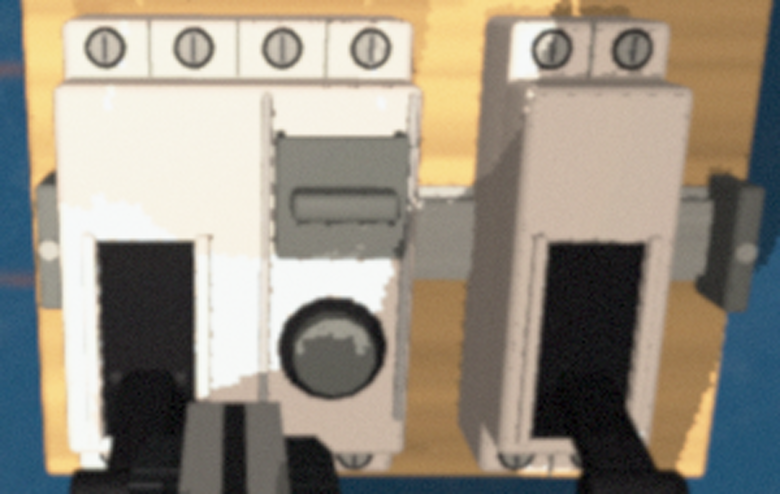

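Run:
```python
from h import *
print(goal([.6015,-.099,.105],-.25))
```

```text
(array([-42.4,  29.2, 144.9]), array([ 0.001, -0.002,  0.001]))
```

Emit:
step_arm(
  series=[
    [[-21, 15, 40], [0, 0, 0]],
    [[-42, 29, 80], [0, 0, 0]],
    [[-42, 29, 120], [0, 0, 0]],
    [[-42, 29, 140], [0, 0, 0]],
    [[-42, 29, 145], [0, 0, 0]],
    [[-42, 29, 145], [0, 0, 0]],
    [[-42, 29, 145], [0, 0, 0]],
  ],
)

```text
time_s: 2.9
eef_pos: [0.6031, -0.1007, 0.1067]
tool_rot: [0.39, 3.115, -0.001]
wrist_force: [-0.1, 0.5, 0.4]
gripper_width: 0.0001
finger_force: 0.0
```

Run:
```python
from h import *
print(goal([.6015,-.099,.094],-.25))
T=tool();f=vision.grab_frame("wrist");np.save("w2.npy",T);cv2.imwrite("pics/w2.png",f[:,:,::-1])
```

```text
(array([ 2. ,  1.2, 12.7]), array([-0.   ,  0.003,  0.001]))
```

View pics/w2.png

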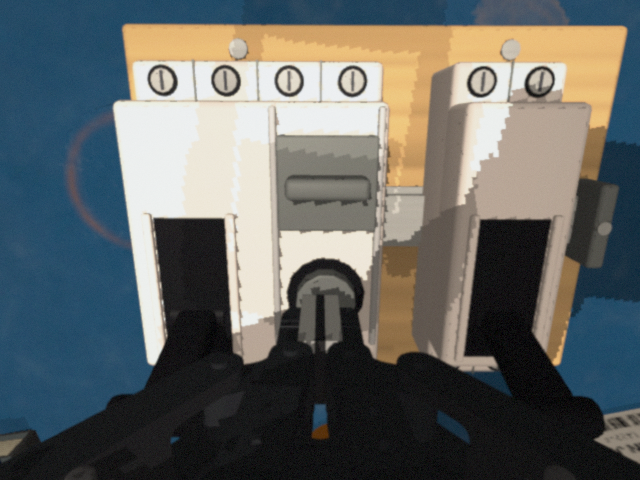

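The fingertip at (320,300) is over the button, which spans columns 288–362. The rib is at (328,190). I'll press now.

Emit:
step_arm(
  series=[
    [[2, 1, 8], [0, 0, 0]],
    [[2, 1, 12], [0, 0, 0]],
    [[2, 1, 15], [0, 0, 0]],
    [[2, 1, 17], [0, 0, 0]],
    [[2, 1, 19], [0, 0, 0]],
    [[2, 1, 19], [0, 0, 0]],
  ],
)

```text
time_s: 3.7
eef_pos: [0.6002, -0.0991, 0.0863]
tool_rot: [-0.391, -3.116, -0.0]
wrist_force: [-1.7, 0.6, 4.8]
gripper_width: 0.0
finger_force: 1.9
```

Run:
```python
from h import *
s=bot.observe();print(s["eef_pos"],s["wrist_force"])
f=vision.grab_frame("wrist");cv2.imwrite("pics/w3.png",f[:,:,::-1])
g=cv2.imread("pics/w2.png");d=cv2.absdiff(g,f[:,:,::-1]).max(2);print(d[200:350,150:230].mean(),d[400:430,540:600].mean())
T=np.load("w2.npy");c=cam("wrist",T)
e=onplane(c,[[114,101],[386,103]],.083);print(e.round(4),np.linalg.norm(e[1]-e[0]))
M=R.from_euler("z",-.25).as_matrix();print((e-(M@np.array([[-.06,-.055,.062],[-.06,.055,.062]]).T).T).round(4))
P=onplane(c,[[285,194],[372,194]],.111);print(P.round(4),P.mean(0),np.linalg.norm(P[1]-P[0]))
```

```text
[ 0.60022669 -0.09911427  0.08629164] [-1.67013224  0.61386983  4.77090827]
74.65925 22.66777777777778
[[ 0.5055 -0.1589  0.083 ]
 [ 0.5323 -0.0565  0.083 ]] 0.10588198139517027
[[ 0.5772 -0.1205  0.021 ]
 [ 0.5768 -0.1246  0.021 ]]
[[ 0.5529 -0.1008  0.111 ]
 [ 0.5603 -0.0716  0.111 ]] [ 0.55660256 -0.08619402  0.111     ] 0.03006200314058834
```

Emit:
step_arm(
  series=[
    [[0, 0, -30], [0, 0, 0]],
    [[0, 0, -75], [0, 0, 0]],
    [[15, -30, -120], [0, 0, 0]],
    [[25, -40, -120], [0, 0, 0]],
    [[25, -40, -120], [0, 0, 0]],
    [[25, -40, -120], [0, 0, 0]],
  ],
)

```text
time_s: 4.5
eef_pos: [0.5662, -0.1313, 0.2048]
tool_rot: [-0.391, -3.115, -0.002]
wrist_force: [-1.1, -0.6, -0.3]
gripper_width: 0.0002
finger_force: 0.0
```

Run:
```python
from h import *
T=tool();f=vision.grab_frame("wrist");np.save("w4.npy",T);cv2.imwrite("pics/w4.png",f[:,:,::-1]);print(T[:3,3])
M=R.from_euler("z",-.25).as_matrix();O=np.array([.575,-.1225,.021])
pt=M@[-.007,-.028,.093]+O;print("bar expected",pt,proj(cam("wrist",T),[pt,M@[-.007,-.046,.093]+O,M@[-.007,-.01,.093]+O]))
```

```text
[ 0.56617959 -0.13127159  0.20478003]
bar expected [ 0.5612903  -0.14789772  0.114     ] [[291.91951238 246.76006126]
 [262.23407878 246.76887609]
 [321.59783062 246.75152403]]
```

View pics/w4.png

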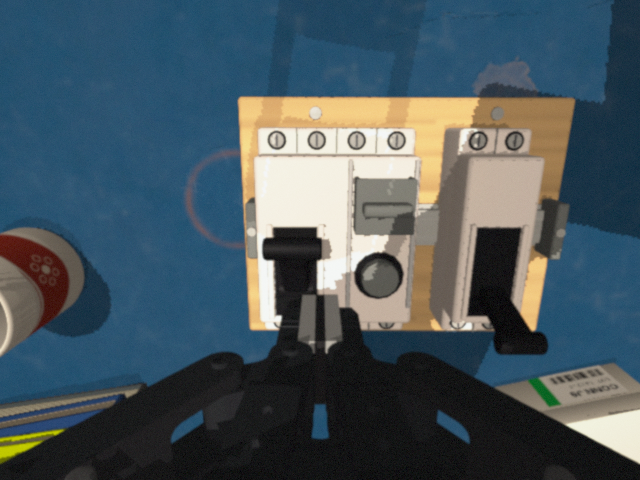

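The lever has dropped: its crossbar runs from (263,248) to (321,248), as predicted, and the narrow lever is still up. Next I'll straddle the bar ends with the fingers.

Run:
```python
from h import *
P=onplane(cam("wrist",np.load("w4.npy")),[[263,248.5],[321,248.5]],.114);print(P,P.mean(0),np.linalg.norm(P[1]-P[0]))
p=P.mean(0);p[2]=.16;print(goal(p,-.25))
```

```text
[[ 0.55800571 -0.16520245  0.114     ]
 [ 0.5667293  -0.13108239  0.114     ]] [ 0.5623675  -0.14814242  0.114     ] 0.03521760445690932
(array([ -0.4, -17.4,  44.7]), array([ 0.001, -0.002,  0.001]))
```

Emit:
step_arm(
  series=[
    [[0, -10, 20], [0, 0, 0]],
    [[0, -17, 44], [0, 0, 0]],
    [[0, -17, 44], [0, 0, 0]],
    [[0, -17, 44], [0, 0, 0]],
    [[0, -17, 44], [0, 0, 0]],
    [[0, -17, 44], [0, 0, 0]],
  ],
  jaw=0.54,
)

```text
time_s: 5.3
eef_pos: [0.5629, -0.1483, 0.1631]
tool_rot: [0.391, 3.116, -0.001]
wrist_force: [-0.6, 1.0, 0.6]
gripper_width: 0.0463
finger_force: 0.0
```

Run:
```python
from h import *
print(goal([.562,-.148,.091],-.25),bot.observe()["gripper_width"])
```

```text
(array([ 1.1,  0. , 72.1]), array([-0.   ,  0.002,  0.001])) 0.046274983734883396
```

Emit:
step_arm(
  series=[
    [[1, 0, 20], [0, 0, 0]],
    [[1, 0, 40], [0, 0, 0]],
    [[1, 0, 50], [0, 0, 0]],
    [[1, 0, 58], [0, 0, 0]],
    [[1, 0, 58], [0, 0, 0]],
  ],
  jaw=0.515,
)

```text
time_s: 5.92
eef_pos: [0.5613, -0.148, 0.1041]
tool_rot: [-0.391, -3.117, -0.0]
wrist_force: [-0.9, 0.1, -0.4]
gripper_width: 0.044
finger_force: 0.0
```

Emit:
step_arm(
  series=[
    [[0, 0, 6], [0, 0, 0]],
    [[0, 0, 11], [0, 0, 0]],
    [[0, 0, 11], [0, 0, 0]],
    [[0, 0, 11], [0, 0, 0]],
  ],
)

```text
time_s: 6.42
eef_pos: [0.5615, -0.1481, 0.0933]
tool_rot: [0.391, 3.117, -0.0]
wrist_force: [0.3, -0.6, -0.2]
gripper_width: 0.0438
finger_force: 0.0
```

Emit:
step_arm(
  series=[
    [[0, 0, 0], [0, 0, 0]],
    [[0, 0, 0], [0, 0, 0]],
    [[0, 0, 0], [0, 0, 0]],
    [[0, 0, 0], [0, 0, 0]],
    [[0, 0, 0], [0, 0, 0]],
  ],
  jaw=0.4,
)

```text
time_s: 7.05
eef_pos: [0.5616, -0.1475, 0.0937]
tool_rot: [0.392, 3.117, 0.001]
wrist_force: [0.9, 5.5, 5.2]
gripper_width: 0.0356
finger_force: 43.2
```

Emit:
step_arm(
  series=[
    [[-2.7, 0, -2.7], [0, 0, 0]],
    [[-5.5, 0, -5.3], [0, 0, 0]],
    [[-8.5, 0, -7.7], [0, 0, 0]],
    [[-11.7, 0, -9.8], [0, 0, 0]],
    [[-15, 0, -11.7], [0, 0, 0]],
    [[-18.5, 0, -13.4], [0, 0, 0]],
    [[-18.5, 0, -13.4], [0, 0, 0]],
  ],
)

```text
time_s: 7.92
eef_pos: [0.5759, -0.1511, 0.1053]
tool_rot: [-0.39, -3.108, -0.004]
wrist_force: [-4.3, 5.0, -1.9]
gripper_width: 0.0346
finger_force: 42.5
```

Emit:
step_arm(
  series=[
    [[-3.6, 0, -1.5], [0, 0, 0]],
    [[-7.2, 0, -2.7], [0, 0, 0]],
    [[-11, 0, -3.6], [0, 0, 0]],
    [[-14.7, 0, -4.3], [0, 0, 0]],
    [[-18.5, 0, -4.7], [0, 0, 0]],
    [[-22.4, 0, -4.8], [0, 0, 0]],
    [[-26.2, 0, -4.7], [0, 0, 0]],
    [[-30, 0, -4.3], [0, 0, 0]],
    [[-33.8, 0, -3.6], [0, 0, 0]],
    [[-33.8, 0, -3.6], [0, 0, 0]],
  ],
)

```text
time_s: 9.18
eef_pos: [0.6105, -0.1601, 0.1108]
tool_rot: [-0.39, -3.113, -0.002]
wrist_force: [-3.8, 4.9, 5.0]
gripper_width: 0.035
finger_force: 43.4
```

Run:
```python
from h import *
T=tool();f=vision.grab_frame("wrist");cv2.imwrite("pics/w5.png",f[:,:,::-1])
M=R.from_euler("z",-.25).as_matrix();print(M.T@(T[:3,3]-np.array([.5616,-.1475,.0937])),bot.observe()["wrist_force"])
```

```text
[ 0.05054366 -0.00010014  0.0170742 ] [-3.56114177  6.16694606  5.48391973]
```

View pics/w5.png

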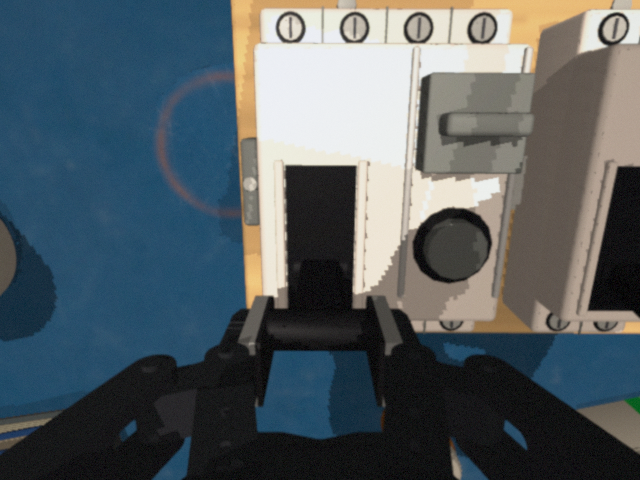

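The bar is held at (318,328) and the lever has passed dead centre by about 10°. I'll release it and lift off.

Emit:
step_arm(
  series=[
    [[0, 0, 0], [0, 0, 0]],
    [[0, 0, 0], [0, 0, 0]],
    [[0, 0, 0], [0, 0, 0]],
    [[0, 0, 0], [0, 0, 0]],
  ],
  jaw=0.55,
)

```text
time_s: 9.72
eef_pos: [0.6123, -0.1615, 0.1104]
tool_rot: [0.391, 3.117, -0.001]
wrist_force: [0.7, -0.6, -0.0]
gripper_width: 0.047
finger_force: 0.0
```

Emit:
step_arm(
  series=[
    [[0, 0, -12], [0, 0, 0]],
    [[0, 0, -30], [0, 0, 0]],
    [[0, 0, -60], [0, 0, 0]],
    [[35, 20, -85], [0, 0, 0]],
    [[80, 40, -85], [0, 0, 0]],
    [[80, 40, -85], [0, 0, 0]],
    [[80, 40, -85], [0, 0, 0]],
    [[80, 40, -85], [0, 0, 0]],
  ],
)

```text
time_s: 10.72
eef_pos: [0.5459, -0.1035, 0.196]
tool_rot: [0.392, 3.115, -0.001]
wrist_force: [-0.2, 0.3, 0.6]
gripper_width: 0.047
finger_force: 0.0
```

Run:
```python
from h import *
T=tool();f=vision.grab_frame("wrist");np.save("w6.npy",T);cv2.imwrite("pics/w6.png",f[:,:,::-1]);print(T[:3,3])
M=R.from_euler("z",-.25).as_matrix();O=np.array([.575,-.1225,.021]);c=cam("wrist",T)
print(proj(c,[M@[.047,-.028,.109]+O,M@[-.033,.03,.09]+O]))
```

```text
[ 0.54592838 -0.10345138  0.1959519 ]
[[255.6753707  385.6308143 ]
 [352.29044618 249.77454846]]
```

View pics/w6.png

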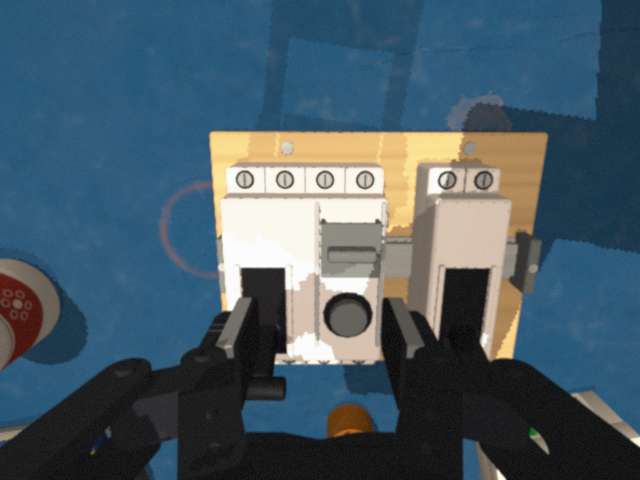

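The lever stays up by itself: the bar is at (255,388), as predicted. The rib is at (352,254). Next I'll close the jaw and move behind the rib.

Run:
```python
from h import *
P=onplane(cam("wrist",np.load("w6.npy")),[[352,256]],.111)[0];print(P)
M=R.from_euler("z",-.25).as_matrix();p=np.array([.556,-.0862,0])+M@[-.029,0,0]
p[2]=.13;print(p,goal(p,-.25))
```

```text
[ 0.55419441 -0.08631273  0.111     ]
[ 0.52790154 -0.07902529  0.13      ] (array([23.4, 19.2, 65.6]), array([-0.   ,  0.002, -0.   ]))
```

Emit:
step_arm(
  series=[
    [[12, 10, 0], [0, 0, 0]],
    [[23, 19, 0], [0, 0, 0]],
    [[23, 19, 0], [0, 0, 0]],
    [[23, 19, 20], [0, 0, 0]],
    [[23, 19, 45], [0, 0, 0]],
    [[23, 19, 65], [0, 0, 0]],
    [[23, 19, 65], [0, 0, 0]],
    [[23, 19, 65], [0, 0, 0]],
  ],
  jaw=0,
)

```text
time_s: 11.78
eef_pos: [0.5275, -0.0786, 0.1309]
tool_rot: [0.391, 3.116, -0.001]
wrist_force: [0.3, 0.3, -0.1]
gripper_width: 0.0003
finger_force: 0.0
```

Run:
```python
from h import *
print(goal([.528,-.079,.102],-.25),bot.observe()["gripper_width"])
```

```text
(array([-0.5, -0.3, 28.9]), array([-0.   ,  0.001,  0.   ])) 0.0002753777239295211
```

Descend to z = 0.102, then push a short way.

Emit:
step_arm(
  series=[
    [[0, 0, 15], [0, 0, 0]],
    [[0, 0, 24], [0, 0, 0]],
    [[0, 0, 29], [0, 0, 0]],
    [[0, 0, 29], [0, 0, 0]],
  ],
)

```text
time_s: 12.28
eef_pos: [0.5266, -0.0783, 0.1008]
tool_rot: [-0.391, -3.116, -0.0]
wrist_force: [-0.0, 0.6, -0.2]
gripper_width: 0.0005
finger_force: 0.0
```

Emit:
step_arm(
  series=[
    [[-6, 0, 0], [0, 0, 0]],
    [[-12, 0, 0], [0, 0, 0]],
    [[-18, 0, 0], [0, 0, 0]],
    [[-24, 0, 0], [0, 0, 0]],
    [[-30, 0, 0], [0, 0, 0]],
    [[-30, 0, 0], [0, 0, 0]],
  ],
)

```text
time_s: 13.02
eef_pos: [0.5568, -0.0861, 0.1013]
tool_rot: [0.391, 3.116, -0.0]
wrist_force: [-0.8, 0.2, 0.1]
gripper_width: 0.0002
finger_force: 0.0
```

Run:
```python
from h import *
T=tool();f=vision.grab_frame("wrist");np.save("w7.npy",T);cv2.imwrite("pics/w7.png",f[:,:,::-1])
M=R.from_euler("z",-.25).as_matrix();print(M.T@(T[:3,3]-np.array([.575,-.1225,.021])))
```

```text
[-0.02661953  0.03080759  0.08030553]
```

View pics/w7.png

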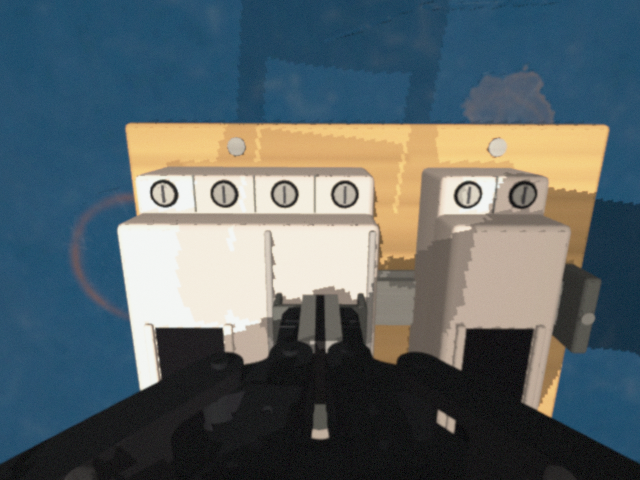

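The cover is moving: its rear edge is now at about row 300. I'll keep pushing to the stop.

Emit:
step_arm(
  series=[
    [[-6, 0, 0], [0, 0, 0]],
    [[-12, 0, 0], [0, 0, 0]],
    [[-18, 0, 0], [0, 0, 0]],
    [[-24, 0, 0], [0, 0, 0]],
    [[-28, 0, 0], [0, 0, 0]],
    [[-32, 0, 0], [0, 0, 0]],
    [[-34, 0, 0], [0, 0, 0]],
    [[-34, 0, 0], [0, 0, 0]],
  ],
)

```text
time_s: 14.08
eef_pos: [0.5893, -0.0943, 0.1014]
tool_rot: [0.391, 3.116, -0.0]
wrist_force: [-0.5, 0.4, -0.3]
gripper_width: -0.0001
finger_force: 0.2
```

Emit:
step_arm(
  series=[
    [[-2, 0, 0], [0, 0, 0]],
    [[-4, 0, 0], [0, 0, 0]],
    [[-4, 0, 0], [0, 0, 0]],
  ],
)

```text
time_s: 14.45
eef_pos: [0.5906, -0.0946, 0.1014]
tool_rot: [-0.39, -3.112, -0.001]
wrist_force: [-5.6, 1.2, 3.8]
gripper_width: 0.0004
finger_force: 2.8
```

The force rose to 5.6 N with the arm stalled at own x ≈ +8, so the cover is on its stop. I'll back off and check.

Emit:
step_arm(
  series=[
    [[8, 0, 0], [0, 0, 0]],
    [[8, 0, -20], [0, 0, 0]],
    [[8, 0, -60], [0, 0, 0]],
    [[40, 0, -110], [0, 0, 0]],
    [[70, 0, -130], [0, 0, 0]],
    [[70, 0, -130], [0, 0, 0]],
    [[70, 0, -130], [0, 0, 0]],
    [[70, 0, -130], [0, 0, 0]],
  ],
)

```text
time_s: 15.45
eef_pos: [0.5256, -0.0782, 0.2303]
tool_rot: [-0.392, -3.117, -0.0]
wrist_force: [0.3, -0.6, 0.7]
gripper_width: 0.0001
finger_force: 0.0
```

Run:
```python
from h import *
T=tool();f=vision.grab_frame("wrist");cv2.imwrite("pics/w8.png",f[:,:,::-1])
M=R.from_euler("z",-.25).as_matrix();O=np.array([.575,-.1225,.021]);print(proj(cam("wrist",T),[M@[.022,.03,.09]+O,M@[.047,-.028,.109]+O]))
```

```text
[[319.47002471 341.604656  ]
 [236.99971644 387.31135763]]
```

View pics/w8.png

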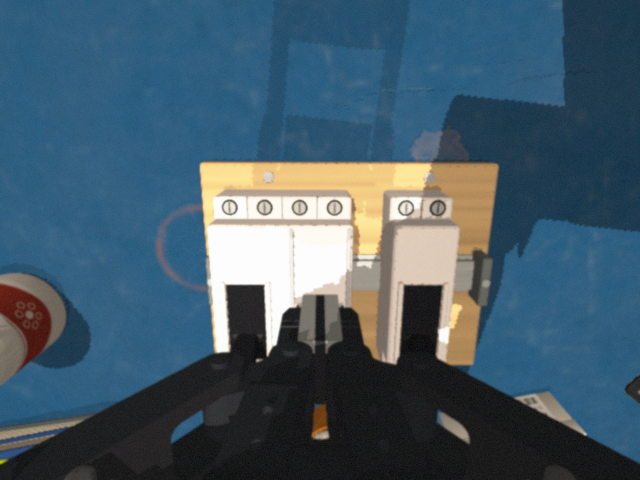

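The fingers hide the cover here. I'll move forward, clear of it, and check by numbers.

Emit:
step_arm(
  series=[
    [[-20, -10, -10], [0, 0, 0]],
    [[-50, -20, -10], [0, 0, 0]],
    [[-80, -30, -10], [0, 0, 0]],
    [[-80, -30, -10], [0, 0, 0]],
    [[-80, -30, -10], [0, 0, 0]],
    [[-80, -30, -10], [0, 0, 0]],
  ],
)

```text
time_s: 16.25
eef_pos: [0.5941, -0.126, 0.2408]
tool_rot: [-0.391, -3.115, -0.001]
wrist_force: [0.3, -0.3, 0.0]
gripper_width: 0.0003
finger_force: 0.0
```

Run:
```python
from h import *
T=tool();f=vision.grab_frame("wrist")[:,:,::-1].copy();cv2.imwrite("pics/w9.png",f);c=cam("wrist",T)
M=R.from_euler("z",-.25).as_matrix();O=np.array([.575,-.1225,.021]);g=cv2.cvtColor(f,cv2.COLOR_BGR2GRAY)
u=np.round(proj(c,[M@[.022,.03,.0775]+O])[0]).astype(int);print(u)
x0,y0=u-45;w=g[y0:y0+90,x0:x0+90];m=cv2.inRange(w,40,150)
n,l,s,ce=cv2.connectedComponentsWithStats(m);i=1+np.argmax(s[1:,4]);print(s[i],ce[i])
bx=np.array([[s[i][0]+x0,s[i][1]+y0],[s[i][0]+s[i][2]+x0,s[i][1]+s[i][3]+y0]])
print("box own",((onplane(c,bx,.0985)-O)@M).round(4))
print("roof profile along own x:",[int(g[tuple(np.round(proj(c,[M@[x/1000,.045,.0775]+O])[0]).astype(int)[::-1])]) for x in range(-52,50,4)])
# levers in the top view: bar expected up vs dropped
t=cv2.cvtColor(vision.grab_frame("side")[:,:,::-1].copy(),cv2.COLOR_BGR2GRAY);cs=cam("side")
t0=cv2.cvtColor(cv2.imread("pics/side0.png"),cv2.COLOR_BGR2GRAY)
for nm,y in(("wide",-.028),("narrow",.11)):
    for st,q in(("up",[.047,y,.109]),("down",[-.007,y,.093])):
        p=np.round(proj(cs,[M@q+O])[0]).astype(int);k=np.s_[p[1]-2:p[1]+3,p[0]-2:p[0]+3];print(nm,st,p,t0[k].mean(),t[k].mean())
```

```text
[360 230]
[  17   20   73   70 3675] [55.74231293 49.61251701]
box own [[0.0031 0.0096 0.0775]
 [0.0568 0.0653 0.0775]]
roof profile along own x: [243, 244, 239, 242, 242, 241, 238, 239, 237, 238, 237, 237, 237, 236, 97, 124, 124, 125, 111, 74, 64, 69, 83, 95, 180, 176]
wide up [390 207] 25.28 32.08
wide down [384 231] 25.76 28.04
narrow up [328 192] 24.0 19.44
narrow down [321 216] 26.6 21.04
```

```bash
python3 -c "
from bench import job
print(job.hand_in())"
```

```text
the job is handed in; nothing more can be done
None
```

I tripped the wide breaker with its test button, lifted its lever back up past dead centre, where it stayed by itself, and slid the cover onto its stop over the button. The narrow lever was still up and the arm never went near the mug or pliers; I handed the job in at about 16 s of the 48 s allowed.

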